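# Unclip the cover of the clogged intake filter

## Task

Two small air filter housings stand on the bench; the one with the red indicator bar is clogged. Squeeze the two orange snap tabs of its cover together, lift the cover straight off and set it down the right way up in the middle of the blue rubber mat. Leave the cover of the unit with the green indicator clipped on.

Things in the scene. Friction and masses are not known exactly. Their poses are not given: they have to be found in the camera images.
- cover_red: Clip-on cover of the unit with the red indicator bar: grey plate 88 x 70 x 5 mm (x by y), 0.15 kg, two upright orange snap tabs in its middle, facing each other along y, a rib 18 mm wide and 7 mm high between them. Origin: centre of the plane of its four feet, z up; plate from z = 22 to 27 mm, tabs up to z = 59 mm. Lifts straight up once both tabs are squeezed; can be carried by them and stands on its feet.
- housing_red: White filter housing with a red indicator bar (44 x 9 mm) on the top, along its -x edge; 120 x 96 x 50 mm (x by y by z), fixed to the bench. Origin: centre of its underside, z up. Its cover is clipped on centrally with parallel axes, the cover's origin at z = 28 mm; cover feet and hooks reach 22 mm below the housing's top.
- tab_red_left (a joint): The left orange tab, on the +y side of cover_red: 26 mm wide along x, 4 mm thick, 32 mm high above the plate. 0 = sprung out and hooked under the housing's rim (outer faces of the two tabs 48 mm apart); grows as it is squeezed towards the middle; 0.007 m = fully in (faces 34 mm apart). Unhooks beyond about 0.005. Spring 3 N at 0, 6 N fully in.
- tab_red_right (a joint): The right orange tab, on the -y side of cover_red: 26 mm wide along x, 4 mm thick, 32 mm high above the plate. 0 = sprung out and hooked under the housing's rim (outer faces of the two tabs 48 mm apart); grows as it is squeezed towards the middle; 0.007 m = fully in (faces 34 mm apart). Unhooks beyond about 0.005. Spring 3 N at 0, 6 N fully in.
- cover_green: Clip-on cover of the filter unit whose indicator bar is green; same make and axes as cover_red; to be left clipped on.
- housing_green: White filter housing with a green indicator bar (44 x 9 mm) on the top, along its -x edge; 120 x 96 x 50 mm (x by y by z), fixed to the bench. Origin: centre of its underside, z up. Its cover is clipped on centrally with parallel axes, the cover's origin at z = 28 mm; cover feet and hooks reach 22 mm below the housing's top.
- mat: Blue rubber mat, 150 x 130 x 3 mm (x by y by z), fixed flat on the bench; origin: centre of its underside, z up, top at z = 3 mm.

How it is judged:
By the outcome, as a careful person would: the job done as asked, in the order asked, and still so for the second after the job is handed in, with the robot touching nothing.
It also fails if it takes over 42 s, if anything falls off the work surface, if the arm or the gripper's body presses on something with over 40 N, if the wrist force passes 120 N, or if a joint passes its speed limit or range.

## Robot

A 6-joint arm with a two-finger parallel gripper is mounted at the origin on a cart in front of the work surface, level with it; the furniture and walls round the work are solid. World frame = base frame: x ahead of the robot, y to its left, z up, the work surface at z = 0. Lengths are in m, angles in degrees, forces in N, time in s.
With the tool pointing down it reaches from about 0.3 to 0.85 m from the base axis. Payload 4.2 kg.
Tool frame: the origin (TCP) lies at the very end of the fingers, on their centre line; the grasp point (between the pads) lies 19 mm behind it (bot.pinch_z is the distance from the TCP to the grasp point, in m); z points along the fingers, y is the line along which they close (so a half turn about z gives the same grasp; the last joint's range is limited). The gripper opens to 91 mm and grips with 3 to 60 N. Pads are 32 mm wide; open, the fingers measure 118 mm over their backs; the gripper's body (76 mm by 178 mm) begins 60 mm behind the grasp point.
Start: joints at [65.26, 18.312, 89.639, -0, 72.044, -1.146], TCP at [0.23, 0.527, 0.214] pointing down, gripper open.
Joint ranges: [-177.97, 177.97], [-48.28, 115.42], [12.27, 149.76], [-77.06, 257.06], [2.81, 150.46], [-146.56, 146.56]. Speed limits (degrees/s): [147.25, 147.25, 180, 180, 180, 180].

## Interface

Orientations are given as a 3x3 rotation matrix whose columns are the frame's x, y, z axes.
In Python, from rig import bot gives the robot as it stands.
- The arm moves only by the tool apply_moves, never from a script. Its argument "motion" is one flat list of numbers, 6 for each row, row after row: the shift along the tool's x, y, z in cm, then the turn, a rotation vector about the tool's x, y, z in degrees. A call has 1 to 12 rows; each row shifts and turns the commanded pose from where the row before left it, along the tool's axes as they then stand; what a row does not reach is not made up. A row lasts 1/10 s, in which the tool goes at most 50 mm and 8.59 degrees, less where a joint would pass 70% of its speed; a pose out of reach is approached as far as the arm can. A call is refused whole if a number of a shift passes 5 or a number of a turn 8.59, either way. A call with a gripper value outside its range is refused whole. "claw" is the closure, from -1 (fully open) to 1 (shut), set as the call begins (left out, the last holds). The fingers move at their own pace and stop on an object; "grip_force" is the grip in N (left out, the last holds). Time passes only in rows, so rows that do not move let the fingers close. It gives the time, the measured TCP pose, the force, the opening and the grip force at its end, in the units of the state.
- bot.state(): the state, without advancing time (a new reading comes with each control period).
- bot.grab_frame(name): name is "scene" or "top" or "wrist"; returns the picture (384x512x3 uint8, red, green, blue); there is no depth.
- bot.camera_model(name): a dict with "camera_matrix" (3x3 intrinsics, pixels), "k1" (the pictures are not rectified: a ray, as slopes to the right and down, at radius r is drawn at 1 + k1 r^2 times it, then the intrinsics apply), "rvec" (rotation vector, rad) and "tvec" (3), from world to camera coordinates, as OpenCV has them; the wrist camera has in their place "tool_from_camera" (4x4, takes a point from camera to tool coordinates, whose origin is the TCP and whose axes are the flange's). Camera axes: x right, y down, z forward; pixel columns grow to the right and rows downward; lengths in m; the calibration is good to about 2 mm. A picture is of the moment at which its call begins: read the wrist's pose just before it. camera_model takes no time and is no camera call.
- bot.close_job(): hands the job in; it is judged then, once.
The state is a dict: "time": time; "joints": joint angles; "dq": joint speeds; "effort": joint torques, N m; "tcp_pos": TCP position; "eef_rot": TCP orientation; "wrist_force": force on the tool from outside, world axes, zero at the start; "torque": the same for the moment, N m; "gripper_width": opening from 0.0 (shut) to 1.0 (fully open); "grasp_force": force on a finger pad.
Only numpy, scipy, OpenCV 4.12 (cv2) and the standard library are available. Lean on these libraries where they do the work, as an engineer would, in place of code of your own. Each camera call takes 0.05 s, during which the arm holds its last target. There are 200 camera calls.

## Working session

There is one attempt and no reset: what is moved stays moved. The work goes in short steps, Python scripts to look and compute and a tool call to move; the robot and the scene stay as the last step left them, time stands still between calls to the robot, and variables do not carry over. Pictures are saved under pics/ and viewed, at most 10 in all, crops included, and the job is handed in when it is done.

Besides the shell and the picture viewer there is one more tool, called after "Request:" by a JSON object that holds its "op" and its "data". apply_moves: Moves the arm, as the interface text tells. Its arguments: {"type":"object","properties":{"motion":{"type":"array"},"claw":{"type":"number"},"grip_force":{"type":"number"}},"required":["motion"]}

```bash
mkdir -p pics; ls; python3 - <<'E'
from rig import bot
import cv2,numpy as np
for n in ("top","scene"):
    cv2.imwrite(f"pics/{n}0.png",bot.grab_frame(n)[:,:,::-1])
    print(bot.camera_model(n))
print(bot.state()); print(bot.pinch_z)
E
```

```text
pics
{'camera_matrix': array([[369.94777267,   0.        , 255.67832382],
       [  0.        , 369.94777267, 187.68678886],
       [  0.        ,   0.        ,   1.        ]]), 'k1': -0.10362289867023215, 'rvec': array([ 2.11682623, -2.15810663,  0.13285677]), 'tvec': array([0.00082813, 0.48483456, 0.82475914])}
{'camera_matrix': array([[488.6052916 ,   0.        , 256.41620692],
       [  0.        , 488.6052916 , 191.63954343],
       [  0.        ,   0.        ,   1.        ]]), 'k1': -0.05668541233841175, 'rvec': array([ 0.60442059, -2.41521912,  1.48077512]), 'tvec': array([0.41636369, 0.14775818, 0.94744522])}
{'time': 0.1, 'joints': array([ 6.52618060e+01,  1.83481756e+01,  8.96974304e+01,  5.70935942e-04,
        7.20439718e+01, -1.14726004e+00]), 'dq': array([-0.03971123, -0.04052709, -0.22898476, -0.0413962 , -0.06962507,
        0.07814708]), 'effort': array([ 6.89815188e-04, -4.13335776e+01, -2.32510042e+01,  7.30287773e-02,
        4.21080273e-02, -3.94175402e-05]), 'tcp_pos': array([0.22994401, 0.52654606, 0.21321583]), 'eef_rot': array([[-9.16424820e-01,  4.00206334e-01, -6.62860359e-04],
       [ 4.00206881e-01,  9.16423727e-01, -1.41598258e-03],
       [ 4.07757642e-05, -1.56292286e-03, -9.99998778e-01]]), 'wrist_force': array([0.55638606, 1.04085108, 0.14287123]), 'torque': array([ 0.00031751,  0.04660719, -0.02075709]), 'grasp_force': 0.0, 'gripper_width': 1.0072929018967605}
0.0188
```

View pics/top0.png

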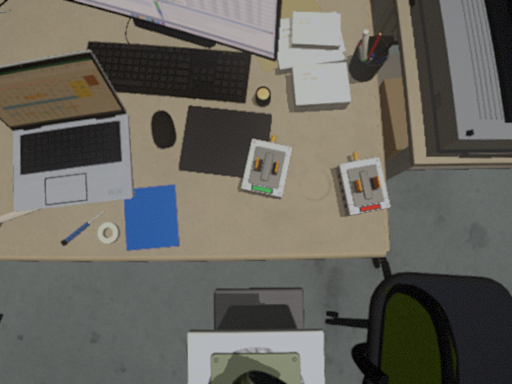

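View pics/scene0.png

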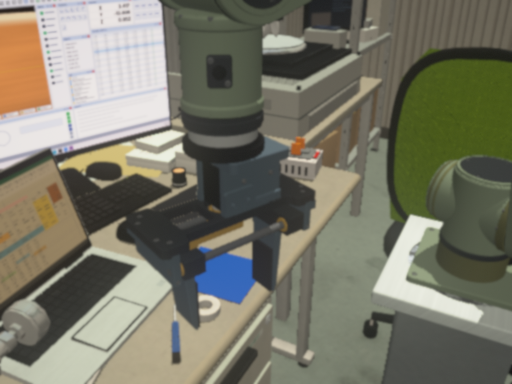

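The top view shows the red unit at about (363,187) near the right-hand furniture, the green unit at (268,168) and the blue mat at (152,217). The scene view shows the gripper near the mat, with the red unit behind it at (303,160).

```bash
cat > h.py <<'E'
from rig import bot
import cv2,numpy as np
def cam(n,st=None):
    m=bot.camera_model(n)
    if n=="wrist":
        T=np.eye(4);T[:3,:3]=st["eef_rot"];T[:3,3]=st["tcp_pos"]
        W=T@np.array(m["tool_from_camera"]); R=W[:3,:3].T; t=-R@W[:3,3]
    else:
        R=cv2.Rodrigues(m["rvec"])[0];t=np.array(m["tvec"])
    return np.array(m["camera_matrix"]),np.array([m["k1"],0,0,0,0.]),R,t
def ray(c,px,z):
    K,d,R,t=c
    u=cv2.undistortPoints(np.array(px,float).reshape(-1,1,2),K,d).reshape(-1,2)
    v=np.c_[u,np.ones(len(u))]@R; o=-R.T@t
    return o+v*((z-o[2])/v[:,2])[:,None]
def proj(c,P):
    K,d,R,t=c
    return cv2.projectPoints(np.array(P,float).reshape(-1,1,3),cv2.Rodrigues(R)[0],t,K,d)[0].reshape(-1,2)
def blobs(img,lo,hi,mn=20):
    h=cv2.cvtColor(img,cv2.COLOR_RGB2HSV); m=cv2.inRange(h,np.array(lo),np.array(hi))
    return sorted([k for k in cv2.findContours(m,cv2.RETR_EXTERNAL,cv2.CHAIN_APPROX_NONE)[0] if cv2.contourArea(k)>=mn],key=cv2.contourArea)[::-1]
E
python3 - <<'E'
from h import *
im=cv2.imread("pics/top0.png")[:,:,::-1].copy(); c=cam("top")
print("cam",-c[2].T@c[3], "tcp px",proj(c,[[.23,.527,.214],[0,0,0]]))
print("scene cam",-cam("scene")[2].T@cam("scene")[3])
for n,lo,hi,z,mn in (("blue",(100,150,80),(125,255,255),.003,500),("red",(0,170,90),(4,255,255),.05,15),("redb",(174,170,90),(180,255,255),.05,15),("orange",(8,160,120),(18,255,255),.087,10),("green",(45,130,80),(85,255,255),.05,15)):
    for k in blobs(im,lo,hi,mn)[:6]:
        r=cv2.minAreaRect(k); b=cv2.boxPoints(r)
        print(n,np.round(r[0]),np.round(r[1],1),ray(c,[r[0]],z).round(4),(ray(c,b,z)[:,:2].round(3).tolist() if n in("blue","red","green") else ""))
# furniture corners at several heights
for z in (0,.1,.2,.3): print(z,ray(c,[[385,80],[412,165],[386,258]],z).round(3).tolist())
cv2.imwrite("pics/crop0.png",cv2.resize(im[110:240,300:460,::-1],None,fx=5,fy=4.6,interpolation=cv2.INTER_CUBIC)[:598,:800])
E
```

```text
cam [ 0.36134656 -0.02430033  0.88551173] tcp px [[-21.06052358 310.62741825]
 [256.03648055 397.37306405]]
scene cam [0.01001058 0.8829302  0.55962282]
blue [150. 217.] [60.4 51.2] [[0.4224 0.248  0.003 ]] [[0.493, 0.319], [0.499, 0.191], [0.354, 0.18], [0.346, 0.305]]
red [369. 207.] [ 3.3 17.6] [[ 0.4319 -0.2668  0.05  ]] [[0.433, -0.246], [0.438, -0.287], [0.431, -0.287], [0.425, -0.247]]
green [262. 189.] [18.7  2.9] [[ 0.4796 -0.023   0.05  ]] [[0.482, -0.002], [0.488, -0.003], [0.478, -0.044], [0.471, -0.043]]
0 [[0.762, -0.345, 0.0], [0.538, -0.395, 0.0], [0.315, -0.315, 0.0]]
0.1 [[0.717, -0.308, 0.1], [0.518, -0.353, 0.1], [0.32, -0.282, 0.1]]
0.2 [[0.672, -0.272, 0.2], [0.498, -0.311, 0.2], [0.325, -0.249, 0.2]]
0.3 [[0.626, -0.236, 0.3], [0.478, -0.269, 0.3], [0.33, -0.216, 0.3]]
```

View pics/crop0.png

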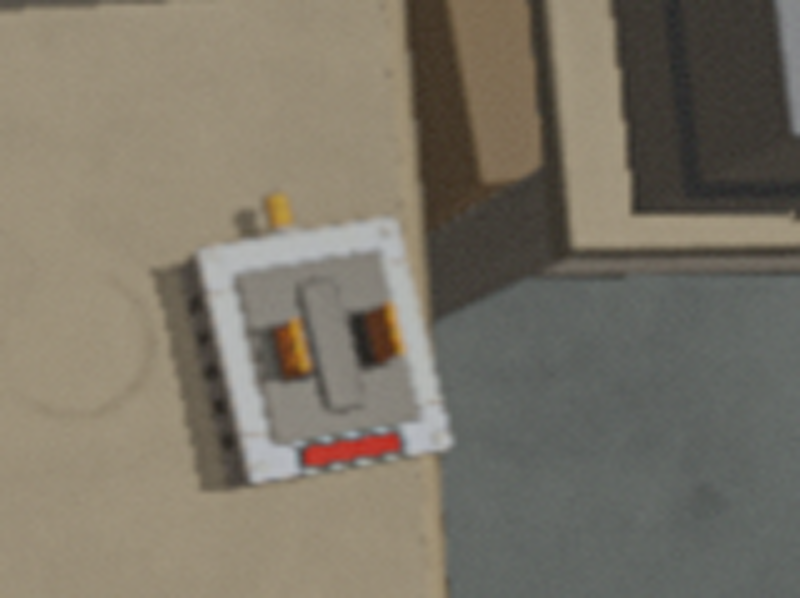

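```bash
python3 - <<'E'
from h import *
im=cv2.imread("pics/scene0.png"); c=cam("top"); s=cam("scene")
for z in (0,.05,.1,.15,.2,.25): 
    P=ray(c,[[414,164]],z); print(z,P.round(3),proj(s,P).round(1), proj(s,P+[[.1,0,0]]).round(0),proj(s,P+[[0,-.2,0]]).round(0))
x0,y0=250,60
cv2.imwrite("pics/crop1.png",cv2.resize(im[y0:y0+140,x0:x0+150],None,fx=5,fy=4.2,interpolation=cv2.INTER_CUBIC))
print({k:np.round(v,3).tolist() for k,v in bot.camera_model("wrist").items()})
E
```

```text
0 [[ 0.541 -0.4    0.   ]] [[297.4 148.8]] [[268. 143.]] [[321. 129.]]
0.05 [[ 0.531 -0.379  0.05 ]] [[298.4 136.1]] [[268. 130.]] [[323. 117.]]
0.1 [[ 0.521 -0.357  0.1  ]] [[299.5 122.6]] [[268. 117.]] [[324. 105.]]
0.15 [[ 0.51  -0.336  0.15 ]] [[300.7 108.2]] [[269. 103.]] [[326.  91.]]
0.2 [[ 0.5   -0.315  0.2  ]] [[302.   92.9]] [[269.  88.]] [[328.  77.]]
0.25 [[ 0.49  -0.294  0.25 ]] [[303.3  76.6]] [[269.  72.]] [[330.  62.]]
{'camera_matrix': [[330.946, 0.0, 257.672], [0.0, 330.946, 188.581], [0.0, 0.0, 1.0]], 'k1': -0.082, 'tool_from_camera': [[0.001, -0.955, -0.297, 0.084], [1.0, 0.001, -0.0, -0.001], [0.001, -0.297, 0.955, -0.169], [0.0, 0.0, 0.0, 1.0]]}
```

View pics/crop1.png

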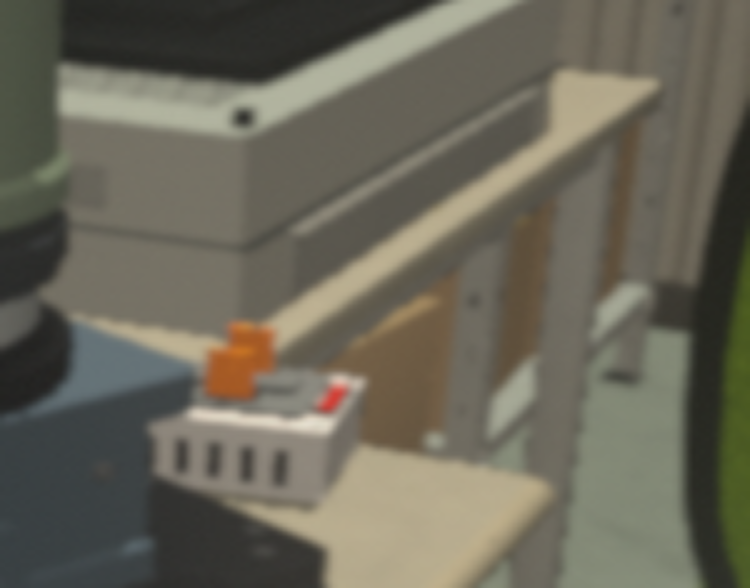

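The scene crop shows that the neighbouring table's top is level with the bench (corner near (300,147)) and the printer sits well back. A vertical grasp clears both.

Request:
{"op": "apply_moves", "data": {"motion": [-1.5, -1.7, 0, 0, 0, 0, -3, -3.4, 0.1, 0, 0, 0, -3, -3.4, 0.1, 0, 0, 0, -3, -3.4, 0.1, 0, 0, 0, -3, -3.4, 0.1, 0, 0, 0, -3, -3.4, 0.1, 0, 0, 0, -3, -3.4, 0.1, 0, 0, 0, -3, -3.4, 0.1, 0, 0, 0, -3, -3.4, 0.1, 0, 0, 0, -3, -3.4, 0.1, 0, 0, 0, -3, -3.4, 0.1, 0, 0, 0, -3, -3.4, 0.1, 0, 0, 0], "claw": -1}}

```text
time: 1.3
tcp_pos: [0.3898, 0.0287, 0.2029]
eef_rot: [[-0.916, 0.4, 0.0], [0.4, 0.916, 0.0], [-0.0, 0.0, -1.0]]
wrist_force: [0.6, 1.2, 0.1]
gripper_width: 0.998
grasp_force: 0.0
```

Request:
{"op": "apply_moves", "data": {"motion": [-3, -3.4, 0.1, 0, 0, 0, -3, -3.4, 0.1, 0, 0, 0, -3, -3.4, 0.1, 0, 0, 0, -3, -3.4, 0.1, 0, 0, 0, -3, -3.4, 0.2, 0, 0, 0, -3, -3.4, 0.2, 0, 0, 0, -3, -3.4, 0.2, 0, 0, 0, 0, 0, 0, 0, 0, -7.9, 0, 0, 0, 0, 0, -7.9, 0, 0, 0, 0, 0, -7.9, 0, 0, 0, 0, 0, -7.9, 0, 0, 0, 0, 0, 0]}}

```text
time: 2.5
tcp_pos: [0.4867, -0.2715, 0.1924]
eef_rot: [[-0.99, -0.139, -0.001], [-0.139, 0.99, 0.001], [0.001, 0.001, -1.0]]
wrist_force: [-0.7, -0.4, 1.2]
gripper_width: 1.0
grasp_force: 0.0
```

```bash
cat > m.py <<'E'
from h import *
import sys
st=bot.state(); im=bot.grab_frame("wrist"); c=cam("wrist",st)
cv2.imwrite(f"pics/{sys.argv[1]}.png",im[:,:,::-1])
print(st["tcp_pos"].round(4),st["eef_rot"].round(3).tolist(),st["time"])
for n,lo,hi,z,mn in (("red",(0,170,90),(4,255,255),.05,60),("orange",(7,150,100),(20,255,255),.087,60),("white",(0,0,150),(180,40,255),.05,2000)):
    for k in blobs(im,lo,hi,mn)[:4]:
        r=cv2.minAreaRect(k); b=cv2.boxPoints(r); B=ray(c,b,z)
        print(n,np.round(r[0]),np.round(r[1],1),B.mean(0).round(4),B[:,:2].round(4).tolist())
E
python3 m.py w1
```

```text
[ 0.4867 -0.2715  0.1924] [[-0.99, -0.139, -0.001], [-0.139, 0.99, 0.001], [0.001, 0.001, -1.0]] 2.5
red [275. 120.] [ 9. 36.] [ 0.4296 -0.2645  0.05  ] [[0.4279, -0.2817], [0.4232, -0.2487], [0.4313, -0.2473], [0.4361, -0.2805]]
orange [247. 184.] [27.  4.] [ 0.4839 -0.2824  0.087 ] [[0.4721, -0.2857], [0.4716, -0.2823], [0.4957, -0.2791], [0.4962, -0.2826]]
orange [297. 181.] [29.2  5.8] [ 0.476  -0.2395  0.087 ] [[0.4636, -0.2447], [0.4627, -0.2399], [0.4884, -0.2342], [0.4893, -0.2392]]
white [271. 170.] [118.5 102.2] [ 0.4805 -0.2603  0.05  ] [[0.4295, -0.317], [0.4143, -0.2239], [0.5307, -0.1984], [0.5475, -0.302]]
```

View pics/w1.png

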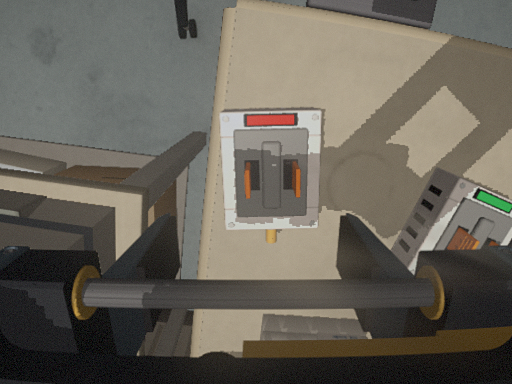

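The wrist view shows the red unit, its top corners near (221,111), (321,109), (318,228) and (226,230), with the tabs at x=247 and 297. It lies almost square to the tool.

```bash
python3 - <<'E'
from h import *
st=bot.state(); c=cam("wrist",st); im=cv2.imread("pics/w1.png")
g=cv2.cvtColor(im,cv2.COLOR_BGR2HSV)
m=cv2.inRange(g,(0,0,150),(180,35,255)); m[:100]=0; m[240:]=0; m[:,:215]=0; m[:,335:]=0
k=max(cv2.findContours(m,cv2.RETR_EXTERNAL,cv2.CHAIN_APPROX_NONE)[0],key=cv2.contourArea)
q=cv2.approxPolyDP(cv2.convexHull(k),6,True).reshape(-1,2); print(q.tolist()); P=ray(c,q,.05); print(P.round(4).tolist(),P.mean(0))
# dark bar: wide red mask
r=cv2.inRange(g,(0,150,60),(6,255,255))|cv2.inRange(g,(172,150,60),(180,255,255)); r[200:]=0
k=max(cv2.findContours(r,cv2.RETR_EXTERNAL,cv2.CHAIN_APPROX_NONE)[0],key=cv2.contourArea); b=cv2.boxPoints(cv2.minAreaRect(k)); P=ray(c,b,.05); print("bar",b.tolist(),P.round(4).tolist(),P.mean(0))
# tab z check: top mean and cover plate
gm=cv2.inRange(g,(0,0,70),(180,45,135)); gm[:125]=0; gm[222:]=0; gm[:,:230]=0; gm[:,315:]=0
k=max(cv2.findContours(gm,cv2.RETR_EXTERNAL,cv2.CHAIN_APPROX_NONE)[0],key=cv2.contourArea); b=cv2.boxPoints(cv2.minAreaRect(k)); P=ray(c,b,.055); print("plate",b.tolist(),P.round(4).tolist(),P.mean(0))
E
```

```text
[[320, 110], [317, 227], [226, 229], [219, 113]]
[[0.4153, -0.2244, 0.05], [0.531, -0.2051, 0.05], [0.546, -0.2973, 0.05], [0.4309, -0.3165, 0.05]] [ 0.48079602 -0.2608272   0.05      ]
bar [[247.0, 115.0], [293.0, 115.0], [293.0, 124.0], [247.0, 124.0]] [[0.4293, -0.2906, 0.05], [0.4233, -0.2485, 0.05], [0.4315, -0.2471, 0.05], [0.4375, -0.2896, 0.05]] [ 0.43039754 -0.26892918  0.05      ]
plate [[233.419921875, 129.3169403076172], [306.95037841796875, 127.71846008300781], [308.862060546875, 215.65516662597656], [235.33160400390625, 217.25364685058594]] [[0.4434, -0.3012, 0.055], [0.4326, -0.2344, 0.055], [0.5179, -0.2168, 0.055], [0.5297, -0.2892, 0.055]] [ 0.48090715 -0.26040747  0.055     ]
```

Request:
{"op": "apply_moves", "data": {"motion": [0.43, 1.16, 0, 0, 0, 0, 0, 0, 0, 0, 0, -1.4, 0, 0, 3, 0, 0, 0, 0, 0, 4, 0, 0, 0, 0, 0, 3, 0, 0, 0, 0, 0, 2, 0, 0, 0, 0, 0, 1, 0, 0, 0, 0, 0, 0, 0, 0, 0, 0, 0, 0, 0, 0, 0]}}

```text
time: 3.45
tcp_pos: [0.4818, -0.261, 0.0639]
eef_rot: [[-0.987, -0.164, 0.002], [-0.164, 0.987, -0.001], [-0.001, -0.001, -1.0]]
wrist_force: [0.0, -0.1, 0.1]
gripper_width: 1.001
grasp_force: 0.0
```

Request:
{"op": "apply_moves", "data": {"motion": [0, 0, 0.2, 0, 0, 0, 0, 0, 0, 0, 0, 0, 0, 0, 0, 0, 0, 0, 0, 0, 0, 0, 0, 0, 0, 0, 0, 0, 0, 0, 0, 0, 0, 0, 0, 0, 0, 0, 0, 0, 0, 0, 0, 0, 0, 0, 0, 0, 0, 0, 0, 0, 0, 0, 0, 0, 0, 0, 0, 0], "claw": 1, "grip_force": 25}}

```text
time: 4.45
tcp_pos: [0.4811, -0.2606, 0.0614]
eef_rot: [[-0.987, -0.163, 0.0], [-0.163, 0.987, 0.0], [-0.0, 0.0, -1.0]]
wrist_force: [-0.9, 0.6, 5.3]
gripper_width: 0.349
grasp_force: 25.0
```

Request:
{"op": "apply_moves", "data": {"motion": [0, 0, -0.3, 0, 0, 0, 0, 0, -0.5, 0, 0, 0, 0, 0, -0.5, 0, 0, 0, 0, 0, -0.7, 0, 0, 0, 0, 0, -1, 0, 0, 0, 0, 0, -1, 0, 0, 0, 0, 0, -1, 0, 0, 0, 0, 0, -2, 0, 0, 0, 0, 0, -2, 0, 0, 0, 0, 0, 0, 0, 0, 0]}}

```text
time: 5.45
tcp_pos: [0.483, -0.2617, 0.1542]
eef_rot: [[-0.987, -0.164, 0.006], [-0.164, 0.987, -0.003], [-0.005, -0.004, -1.0]]
wrist_force: [-0.5, -0.4, -2.0]
gripper_width: 0.356
grasp_force: 25.0
```

```bash
python3 - <<'E'
from h import *
st=bot.state(); print(st["tcp_pos"],st["wrist_force"],st["gripper_width"],st["grasp_force"])
a=bot.grab_frame("wrist");b=bot.grab_frame("scene")
cv2.imwrite("pics/lift.png",np.vstack([cv2.resize(a[60:260,130:400],(640,290)),cv2.resize(b[60:220,200:400],(640,310))])[:,:,::-1])
E
```

```text
[ 0.48296265 -0.26173383  0.15422334] [-0.490972   -0.39257908 -1.95278076] 0.35559030200511793 24.978177845478058
```

View pics/lift.png

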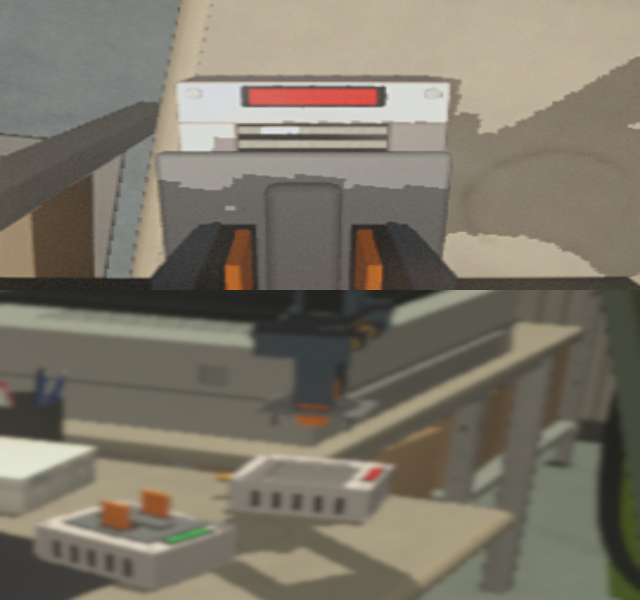

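The cover is clear of the housing and held level, the red housing is open, and the green cover is still clipped on. Next I refine the mat pose.

```bash
python3 - <<'E'
from h import *
im=cv2.imread("pics/top0.png")[:,:,::-1].copy(); c=cam("top")
for lo in ((100,150,80),(100,120,40)):
    k=blobs(im,lo,(128,255,255),500)[0]; q=cv2.approxPolyDP(cv2.convexHull(k),4,True).reshape(-1,2)
    P=ray(c,q+0.0,.003); print(q.tolist(),P.round(4).tolist(),P.mean(0))
E
```

```text
[[173, 186], [178, 244], [128, 249], [125, 200], [134, 189]] [[0.4977, 0.1935, 0.003], [0.3575, 0.1798, 0.003], [0.3466, 0.3022, 0.003], [0.4656, 0.3128, 0.003], [0.4924, 0.2908, 0.003]] [0.4319621  0.25583268 0.003     ]
[[173, 185], [178, 245], [127, 249], [125, 200], [134, 189]] [[0.5002, 0.1935, 0.003], [0.3551, 0.1798, 0.003], [0.3466, 0.3047, 0.003], [0.4656, 0.3128, 0.003], [0.4924, 0.2908, 0.003]] [0.4319838  0.25633558 0.003     ]
```

Request:
{"op": "apply_moves", "data": {"motion": [0, 0, -1, 0, 0, 0, 0, 0, -1.5, 0, 0, 0, -0.2, 1, -0.5, 0, 0, 0, -0.2, 2.5, 0, 0, 0, 0, -0.2, 4, 0, 0, 0, 0, -0.2, 4, 0, 0, 0, 0, -0.2, 4, 0, 0, 0, 0, -0.2, 4, 0, 0, 0, 0, -0.2, 4, 0, 0, 0, 0, -0.2, 4, 0, 0, 0, 0, -0.2, 4, 0, 0, 0, 0, -0.2, 4, 0, 0, 0, 0]}}

```text
time: 6.75
tcp_pos: [0.4416, 0.0947, 0.1806]
eef_rot: [[-0.987, -0.164, -0.001], [-0.164, 0.987, 0.0], [0.001, 0.0, -1.0]]
wrist_force: [-0.3, -0.1, -1.6]
gripper_width: 0.351
grasp_force: 25.0
```

Request:
{"op": "apply_moves", "data": {"motion": [-0.2, 4, 0, 0, 0, 0, -0.2, 4, 0, 0, 0, 0, 0, 4, 0, 0, 0, 0, 0, 2.5, 0, 0, 0, 0, 0, 1.3, 0, 0, 0, 0, 0, 0, 0, 0, 0, 4, 0, 0, 2, 0, 0, 0, 0, 0, 2, 0, 0, 0, 0, 0, 2, 0, 0, 0, 0, 0, 0, 0, 0, 0, 0, 0, 0, 0, 0, 0]}}

```text
time: 7.85
tcp_pos: [0.4209, 0.249, 0.1211]
eef_rot: [[-0.996, -0.094, -0.001], [-0.094, 0.996, -0.0], [0.001, -0.0, -1.0]]
wrist_force: [1.5, 0.9, -1.8]
gripper_width: 0.353
grasp_force: 25.0
```

```bash
python3 - <<'E'
from h import *
st=bot.state(); c=cam("wrist",st); im=bot.grab_frame("wrist")
print(st["tcp_pos"].round(4),st["eef_rot"].round(3).tolist(),st["grasp_force"],st["time"])
cv2.imwrite("pics/mat.png",im[:,:,::-1])
# predicted mat corners from top cam
a=np.radians(5.4);R=np.array([[np.cos(a),-np.sin(a)],[np.sin(a),np.cos(a)]])
P=np.array([[-75,-65],[-75,65],[75,65],[75,-65]])/1000@R.T+[.4234,.2487]
print(proj(c,np.c_[P,[.003]*4]).round(0).tolist())
E
```

```text
[0.4209 0.249  0.1211] [[-0.996, -0.094, -0.001], [-0.094, 0.996, -0.0], [0.001, -0.0, -1.0]] 24.978589117527008 7.85
[[182.0, 102.0], [335.0, 102.0], [325.0, 260.0], [192.0, 260.0]]
```

View pics/mat.png

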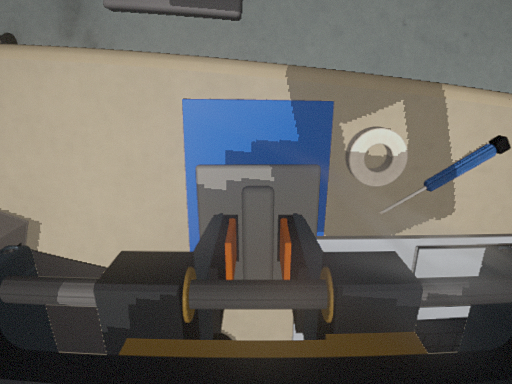

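The wrist view shows the mat's near corners at (182,99) and (334,101). I predicted (182,102) and (335,102), so the cover is centred to within about 2 mm.

Request:
{"op": "apply_moves", "data": {"motion": [0, 0, 2, 0, 0, 0, 0, 0, 3, 0, 0, 0, 0, 0, 2, 0, 0, 0, 0, 0, 0.8, 0, 0, 0, 0, 0, 0.2, 0, 0, 0, 0, 0, 0.2, 0, 0, 0, 0, 0, 0, 0, 0, 0, 0, 0, 0, 0, 0, 0]}}

```text
time: 8.7
tcp_pos: [0.4216, 0.2497, 0.0398]
eef_rot: [[-0.996, -0.094, 0.002], [-0.094, 0.996, 0.001], [-0.002, 0.001, -1.0]]
wrist_force: [0.1, -0.1, -1.8]
gripper_width: 0.351
grasp_force: 25.0
```

Request:
{"op": "apply_moves", "data": {"motion": [0, 0, 0.1, 0, 0, 0, 0, 0, 0.1, 0, 0, 0, 0, 0, 0.05, 0, 0, 0, 0, 0, 0, 0, 0, 0, 0, 0, 0, 0, 0, 0]}}

```text
time: 9.2
tcp_pos: [0.421, 0.2493, 0.0365]
eef_rot: [[-0.996, -0.094, 0.0], [-0.094, 0.996, 0.0], [-0.0, 0.0, -1.0]]
wrist_force: [0.4, -0.5, -1.5]
gripper_width: 0.352
grasp_force: 25.0
```

Request:
{"op": "apply_moves", "data": {"motion": [0, 0, 0.06, 0, 0, 0, 0, 0, 0.06, 0, 0, 0, 0, 0, 0, 0, 0, 0]}}

```text
time: 9.5
tcp_pos: [0.421, 0.2493, 0.0363]
eef_rot: [[-0.996, -0.094, 0.0], [-0.094, 0.996, 0.0], [-0.0, 0.0, -1.0]]
wrist_force: [-1.3, -2.3, 8.7]
gripper_width: 0.352
grasp_force: 25.1
```

Request:
{"op": "apply_moves", "data": {"motion": [0, 0, -0.06, 0, 0, 0, 0, 0, 0, 0, 0, 0, 0, 0, 0, 0, 0, 0, 0, 0, 0, 0, 0, 0, 0, 0, 0, 0, 0, 0, 0, 0, 0, 0, 0, 0, 0, 0, 0, 0, 0, 0], "claw": -1}}

```text
time: 10.2
tcp_pos: [0.421, 0.2493, 0.0358]
eef_rot: [[-0.996, -0.094, -0.0], [-0.094, 0.996, 0.0], [0.0, 0.0, -1.0]]
wrist_force: [-0.5, -0.1, 0.2]
gripper_width: 0.934
grasp_force: 0.0
```

Request:
{"op": "apply_moves", "data": {"motion": [0, 0, -0.5, 0, 0, 0, 0, 0, -1, 0, 0, 0, 0, 0, -3, 0, 0, 0, 0, 0, -4, 0, 0, 0, 0, 0, -4, 0, 0, 0, 0, 0, -2, 0, 0, 0, 0, 0, 0, 0, 0, 0, 0, 0, 0, 0, 0, 0]}}

```text
time: 11.0
tcp_pos: [0.4207, 0.2492, 0.181]
eef_rot: [[-0.996, -0.094, 0.0], [-0.094, 0.996, 0.0], [-0.0, 0.0, -1.0]]
wrist_force: [0.6, -0.3, -0.2]
gripper_width: 1.001
grasp_force: 0.0
```

```bash
python3 - <<'E'
from h import *
st=bot.state(); c=cam("wrist",st); im=bot.grab_frame("wrist")
print(st["tcp_pos"].round(4),st["wrist_force"],st["gripper_width"],st["time"])
cv2.imwrite("pics/end.png",im[:,:,::-1])
for k in blobs(im,(7,150,100),(20,255,255),60)[:3]:
    r=cv2.minAreaRect(k); print(r[0],ray(c,[r[0]],.062))
E
```

```text
[0.4207 0.2492 0.181 ] [ 0.63703808 -0.26406331 -0.23753229] 1.000554378368394 11.0
(281.86517333984375, 179.9545135498047) [[0.41506891 0.26933788 0.062     ]]
(233.84437561035156, 183.50973510742188) [[0.42254594 0.22638402 0.062     ]]
```

View pics/end.png

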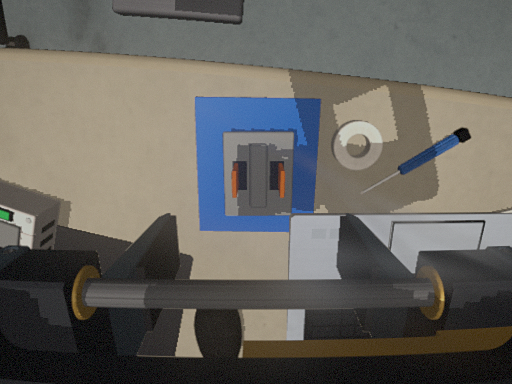

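The wrist view shows the cover standing upright on the mat, plate at about (224..294, 130..215). The laptop overlaps the mat's far corner in the view.

```bash
python3 - <<'E'
from h import *
st=bot.state(); c=cam("wrist",st)
p=ray(c,[[224,131],[294,130],[293,215],[225,216]],.03); m=ray(c,[[195,97],[321,99],[198,231]],.003)
print(p.round(4).tolist(),p.mean(0)); print(m.round(4).tolist(),(m[1]+m[2])/2)
E
```

```text
[[0.3796, 0.2111, 0.03], [0.3722, 0.2779, 0.03], [0.4591, 0.288, 0.03], [0.467, 0.2179, 0.03]] [0.41948683 0.24873595 0.03      ]
[[0.3515, 0.1769, 0.003], [0.3412, 0.3047, 0.003], [0.4996, 0.1864, 0.003]] [0.42039795 0.24556297 0.003     ]
```

```bash
python3 -c "
from rig import bot
print(bot.close_job())"
```

```text
the job is handed in; nothing more can be done
None
```

The red unit's cover is off and standing upright on the blue mat, about 3 mm from its centre by the wrist camera; the green unit's cover was left clipped on, and the job was handed in at about 11 s (no verdict returned).

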